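# Free a battery pack from its hold-down clamp

## Robot

A 7-joint arm with a two-finger parallel gripper is mounted at the origin on the work surface. World frame = base frame: x ahead of the robot, y to its left, z up, the work surface at z = 0. Lengths are in m, angles in rad, forces in N, time in s.
With the tool pointing down it reaches from about 0.425 to 0.925 m from the base axis. Payload 6.8 kg.
Tool frame: the origin (TCP) lies midway between the tips of the shut fingers; the grasp point (between the pads) lies 19 mm behind it (r.grip_point_offset is the distance from the TCP to the grasp point, in m); z points along the fingers, y is the direction in which the jaws open and shut (so a half turn about z gives the same grasp; the last joint's range is limited). The gripper opens to 85 mm and grips with 20 to 120 N. Pads are 22 mm wide; open, the fingers measure 114 mm over their backs; the gripper's body (76 mm by 85 mm) begins 54 mm behind the grasp point. The pads swing forward as they close: fully open they stand 13 mm farther back than shut.
Start: joints at [-1.374, 0.477, 0.022, 1.555, -0.011, 1.109, -0.083], TCP at [0.203, 0.644, 0.231] pointing down, gripper open.
Joint ranges: [-2.96, 2.96], [-0.34, 2.1], [-1.41, 1.46], [0.24, 2.44], [-1.37, 4.51], [0.17, 1.92], [-2.96, 2.96]. Speed limits (rad/s): [2.39, 2.39, 3.14, 3.14, 3.14, 3.14, 3.14].

## Interface

Orientations are given as a rotation vector (axis times angle).
In Python, from bench import r, grab_frame, camera_params gives the robot as it stands.
- The arm moves only by the tool carry_out, never from a script. Its argument "motion" is text: rows parted by semicolons, each of 5 numbers parted by spaces: the closure, from 0 (fully open) to 1 (shut), then the shift along the tool's x, y, z in mm, then the turn about the tool's z in rad. In form: fingers dx dy dz twist; .... A call has exactly 8 rows; each row shifts and turns the commanded pose from where the row before left it, along the tool's axes as they then stand; what a row does not reach is not made up. A row lasts 1/8 s, in which the tool goes at most 62.5 mm and 10.7 degrees, less where a joint would pass 70% of its speed; a pose out of reach is approached as far as the arm can. A call with a gripper value outside its range is refused whole. The fingers move at their own pace and stop on an object; "newtons" is the grip in N (left out, the last holds). Time passes only in rows, so rows that do not move let the fingers close, or fill a call up. It gives the time, the measured TCP pose, the force and the opening at its end, in the units of the state.
- r.get_obs(): the state, without advancing time (a new reading comes with each control period).
- grab_frame(name): name is "scene" or "top" or "wrist"; returns the picture (420x560x3 uint8, red, green, blue); there is no depth.
- camera_params(name): a dict with "fx", "fy", "cx", "cy" (pixels), "k1" (the pictures are not rectified: a ray, as slopes to the right and down, at radius r is drawn at 1 + k1 r^2 times it, then the intrinsics apply), "eye" and "attitude" of the camera in the world. Camera axes: x right, y down, z forward; pixel columns grow to the right and rows downward; lengths in m; the calibration is good to about 2 mm. A picture is of the moment at which its call begins: read the wrist's pose just before it. camera_params takes no time and is no camera call; for the wrist camera it gives the pose at the moment of the call.
- r.hand_in(): hands the job in, once; it reports no verdict.
The state is a dict: "clock": time; "joints": joint angles; "qvel": joint speeds; "tau": joint torques, N m; "tcp_pos": TCP position; "orientation": TCP orientation; "contact_force": force on the tool from outside, world axes, zero at the start; "moment": the same for the moment, N m; "grip_width": finger opening in m.
Only numpy, scipy, OpenCV 4.12 (cv2) and the standard library are available. Lean on these libraries where they do the work, as an engineer would, in place of code of your own. Each camera call takes 0.05 s, during which the arm holds its last target.

## Task

Release the hold-down clamp over the blue battery pack with a fingertip, gripping nothing: first roll the knurled collar on top counter-clockwise (seen from above) until its yellow stripe has come round to the red pointer for the second time, which is two full turns from tight. Then push the black pin so that the steel bar swings away from the robot about a quarter turn, clear of the pack, and leave it there. Pick nothing up, leave the pack lying in its nest and do not disturb the other things.

Things in the scene. Friction and masses are not known exactly. Their poses are not given: they have to be found in the camera images.
- collar_axis (a point): fixed point on the vertical axis of the dark knurled collar, 65 mm above the table: half-way up the collar when tight. Collar 80 mm across, 85 mm over its 30 upright ribs (the knurl), 26 mm tall, from 52 to 78 mm above the table when tight; it climbs 2 mm a turn as it loosens. Its rim is free all round. Below it the steel bar's top is at 46 mm; above it the red pointer's top is at 97 mm
- fixture: the clamp: fixed aluminium base plate 150 x 300 x 12 mm. Origin on the table under the collar's axis; x points away from the robot (turned by up to 0.35 rad), y from the collar towards the pack, 100 mm off. A fixed red pointer on a cap above the collar points along -x and reaches 34 mm from the axis
- collar (a joint): turn of the knurled collar, rad: 0 is fully tight with the yellow stripe at the red pointer, positive is counter-clockwise seen from above (loosening), 12.57 is two full turns. It starts at 0.3 to 1.5, the stripe already past the pointer; stop at 18.8. It stays where it is left; about 0.06 N m (1.5 N at the rim) turns it, a little more when turned fast.
- collar_stripe (a point): outer end of the yellow stripe on the collar's upper edge, 40 mm from the axis; it goes round with the collar. The stripe also runs down the side of the rim
- pin_mid (a point): half-way up the upright black push pin near the end of the bar: diameter 16 mm, from 46 to 91 mm above the table, 120 mm from the collar's axis. The steel bar, 24 mm wide, 34 to 46 mm above the table, pivots on the collar's axis below the collar and reaches 133 mm out, at first over the pack
- bar (a joint): swing of the steel bar about the collar's axis, rad: near 0 (within 0.12) at the start, lying over the middle of the pack along the fixture's y axis; positive is clockwise seen from above, away from the robot, stop at 1.75. It stays where it is left; about 0.06 N m (0.5 N at the pin) swings it.
- pack_mid (a point): centre, half-way up, of the blue pack of four cells lying side by side, 65 x 74 x 18 mm, loose in a nest of low green lips on the base plate, its top 31 mm above the table, 1.5 mm below the bar's rubber pad
- pair_mid (a point): centre, half-way up, of a loose pair of blue cells (bystander), 65 x 37 x 18 mm, lying on the base plate at the other side of the collar, its top 31 mm above the table
- cell_a: upright silver prismatic cell (bystander), 34 x 70 x 104 mm; origin: centre of its underside
- cell_b: upright silver prismatic cell (bystander), 34 x 70 x 104 mm; origin: centre of its underside
- cell_c: upright silver prismatic cell (bystander), 34 x 70 x 104 mm; origin: centre of its underside
- black_pack: black battery block (bystander), 70 x 140 x 86 mm; origin: centre of its underside
- driver_grip (a point): handle of a screwdriver lying on the table (bystander), 170 mm long

How it is judged:
On the way, in this order (a step that is already met when the one before it is completed fails the run):
1. the collar is two full turns from tight, with the bar still over the pack (value of joint collar between 11.966 and 13.166 rad and value of joint bar below 0.45 rad), for 0.2 s.
2. the bar is swung clear of the pack (value of joint bar above 1.2 rad), for 0.2 s.
At the end, for the whole second after the job is handed in: The collar rests within 0.6 rad (34 degrees) of two full turns from tight (12.57 rad), the bar rests swung by more than 1.2 rad, and the pack still lies flat within 12 mm of where it began (value of joint collar between 11.966 and 13.166 rad and value of joint bar above 1.2 rad and velocity of joint bar between -0.05 and 0.05 rad/s and velocity of joint collar between -0.05 and 0.05 rad/s and distance of pack_mid from where it was at the start of the episode below 0.012 m and angle between pack_mid's own z axis and vertical below 0.1 rad); the robot touches nothing.
It fails at once if the bar is swung before the collar is two turns loose (value of joint bar above 0.6 rad and value of joint collar below 11.966 rad).
It fails at once if the pack is lifted, tipped or pushed out of its nest (distance of pack_mid from where it was at the start of the episode above 0.015 m or angle between pack_mid's own z axis and vertical above 0.2 rad).
It fails at once if a bystander is moved by more than 25 mm, tipped or lifted (distance of any of pair_mid, cell_a, cell_b, cell_c, black_pack, driver_grip from where it was at the start of the episode above 0.025 m or angle between any of cell_a, cell_b, cell_c, black_pack's own z axis and vertical above 0.3 rad).
It also fails if it takes over 67 s, if anything falls off the work surface, if the arm or the gripper's body presses on something with over 40 N, if the wrist force passes 120 N, or if a joint passes its speed limit or range.

## Working session

There is one attempt and no reset: what is moved stays moved. The work goes in short steps, Python scripts to look and compute and a tool call to move; the robot and the scene stay as the last step left them, time stands still between calls to the robot, and variables do not carry over. Pictures are saved under pics/ and viewed, and the job is handed in when it is done.

Besides the shell and the picture viewer there is one more tool, called after "Request:" as a command line: name --argument value ..., lists and objects as JSON in quotes. carry_out: Moves the arm, as the interface text tells. Its arguments: {"type":"object","properties":{"motion":{"type":"string"},"newtons":{"type":"number"}},"required":["motion"]}

```bash
ls; mkdir -p pics; python3 - <<'E'
from bench import r, grab_frame, camera_params
import cv2
o=r.get_obs(); print(o)
for n in ("scene","top","wrist"):
    print(n,camera_params(n))
    f=grab_frame(n); cv2.imwrite(f"pics/{n}0.png",f[:,:,::-1])
E
```

```text
pics
{'clock': 0.0, 'joints': array([-1.37410186,  0.47779513,  0.02230835,  1.55643817, -0.01149456,
        1.10928094, -0.08309227]), 'qvel': array([ 0.00103193,  0.0025632 ,  0.00203356,  0.00114511,  0.00066708,
       -0.0006682 ,  0.00108448]), 'tau': array([-5.84139307e-04, -5.96439278e+01,  1.60784058e+00, -2.81192780e+01,
        1.24993184e-02,  9.48058383e-03,  3.55157184e-07]), 'tcp_pos': array([0.2023875 , 0.64333619, 0.23033404]), 'orientation': array([-4.76803236e-01, -3.10504670e+00,  2.80787035e-03]), 'contact_force': array([ 0.35231685,  0.33896013, -0.29120236]), 'moment': array([ 0.0098749 , -0.004446  ,  0.01100079]), 'grip_width': 0.0850199646977718}
scene {'fx': 386.55042798385216, 'fy': 386.55042798385216, 'cx': 282.30700148862945, 'cy': 210.4383013992648, 'k1': -0.02146653427765813, 'eye': array([ 0.84454376, -0.41614874,  0.81115635]), 'attitude': array([-2.48016278, -0.88899865,  0.22741562])}
top {'fx': 530.2572177707267, 'fy': 530.2572177707267, 'cx': 288.18127988459264, 'cy': 219.00649957904335, 'k1': -0.05488733097430479, 'eye': array([ 0.26308209, -0.07038049,  1.58488236]), 'attitude': array([-2.11078304,  2.10416937, -0.22475725])}
wrist {'fx': 368.1300152838078, 'fy': 368.1300152838078, 'cx': 278.5917837077058, 'cy': 212.22481866141956, 'k1': -0.042661927640349054, 'eye': array([0.14040723, 0.66323639, 0.37323339]), 'attitude': array([2.35402229, 1.72720366, 0.22702993])}
```

View pics/scene0.png

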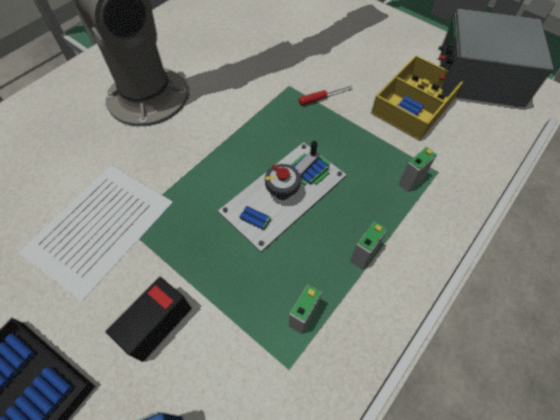

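View pics/top0.png

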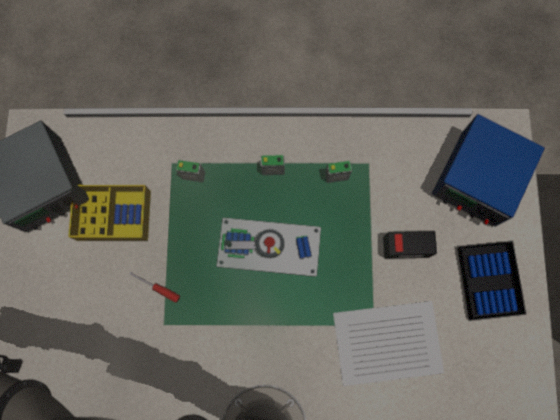

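View pics/wrist0.png

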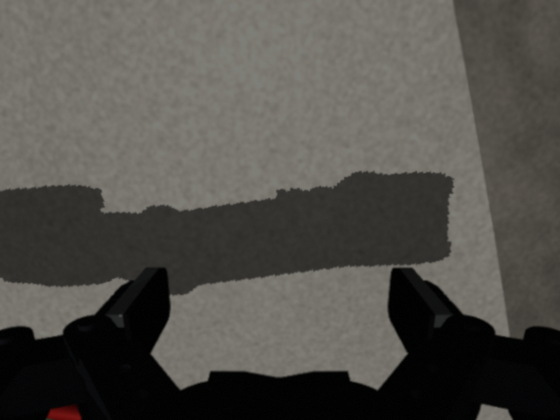

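Both overview pictures show the clamp. In top, the collar is near (269,243), the pin near (229,243) and the pair near (304,247). In scene, the collar is near (283,180) and the pin near (313,148). I'll zoom in and measure.

```bash
cat > h.py <<'E'
import numpy as np, cv2
from scipy.spatial.transform import Rotation as R
def K(p): return np.array([[p['fx'],0,p['cx']],[0,p['fy'],p['cy']],[0,0,1.]])
def D(p): return np.array([p['k1'],0,0,0,0.])
def ray(p,uv):
    s=cv2.undistortPoints(np.array([[uv]],float),K(p),D(p))[0,0]
    return R.from_rotvec(p['attitude']).as_matrix()@np.array([s[0],s[1],1])
def onz(p,uv,z):
    d=ray(p,uv); return p['eye']+d*(z-p['eye'][2])/d[2]
def proj(p,X):
    M=R.from_rotvec(p['attitude']).as_matrix().T
    return cv2.projectPoints(np.atleast_2d(np.array(X,float)),cv2.Rodrigues(M)[0],-M@p['eye'],K(p),D(p))[0][:,0]
def tri(ps,uvs):
    A=np.zeros((3,3));b=np.zeros(3)
    for p,uv in zip(ps,uvs):
        d=ray(p,uv);d/=np.linalg.norm(d);P=np.eye(3)-np.outer(d,d);A+=P;b+=P@p['eye']
    return np.linalg.solve(A,b)
E
python3 - <<'E'
import cv2
a=cv2.imread('pics/top0.png')[205:285,205:335]; b=cv2.imread('pics/scene0.png')[130:255,210:355]
cv2.imwrite('pics/topz.png',cv2.resize(a,None,fx=6,fy=6,interpolation=cv2.INTER_CUBIC))
cv2.imwrite('pics/scenez.png',cv2.resize(b,None,fx=4.8,fy=4.8,interpolation=cv2.INTER_CUBIC))
E
```

```text
(no output)
```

View pics/topz.png

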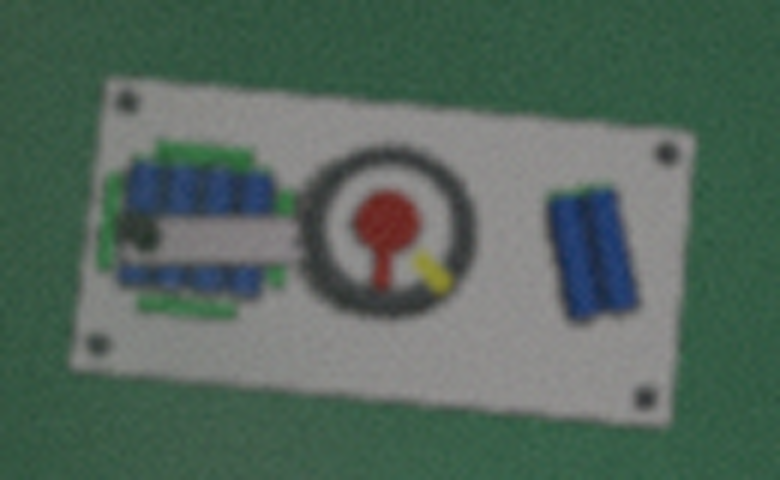

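View pics/scenez.png

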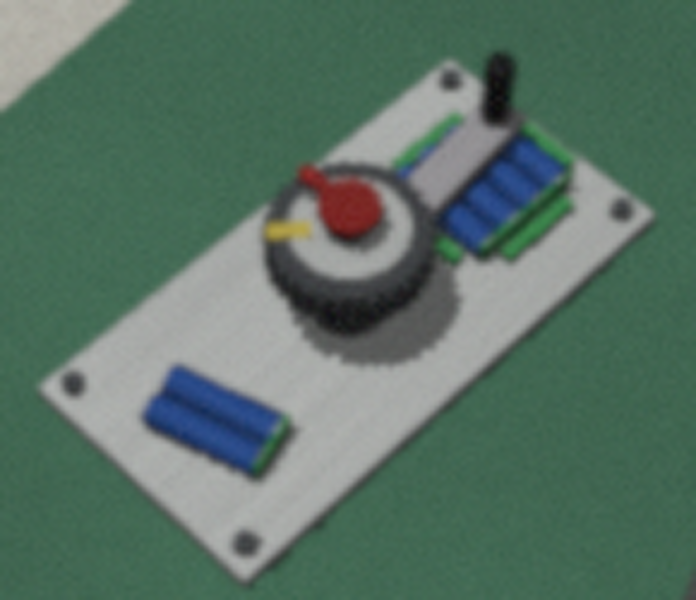

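```bash
python3 - <<'E'
from bench import r, camera_params
from h import *
t=camera_params('top');s=camera_params('scene')
T=lambda u,v:(205+(u+.5)/6-.5,205+(v+.5)/6-.5)
S=lambda u,v:(210+(u+.5)/4.8-.5,130+(v+.5)/4.8-.5)
print('collar top ctr by plane79', onz(t,T(388,231),.079), onz(s,S(350,227),.079))
print('redcap tri',tri([t,s],[T(388,220),S(350,207)]))
print('redcap z97',onz(t,T(388,220),.097),onz(s,S(350,205),.097))
print('pin top',tri([t,s],[T(130,230),S(500,62)]),onz(t,T(130,230),.091),onz(s,S(500,62),.091))
print('stripe outer',tri([t,s],[T(443,287),S(267,233)]),onz(t,T(443,287),.079),onz(s,S(267,233),.079))
print('ptr tip',onz(t,T(381,288),.095),onz(s,S(306,172),.095))
# plate corners z=.012
for c in [(108,78),(694,130),(670,427),(70,368)]: print('plate',onz(t,T(*c),.012))
print('bar',onz(t,T(300,218),.046),onz(t,T(300,263),.046))
E
```

```text
collar top ctr by plane79 [ 0.51975839 -0.01278734  0.079     ] [ 0.52434065 -0.01408009  0.079     ]
redcap tri [ 0.52290796 -0.01301922  0.09286942]
redcap z97 [ 0.52197945 -0.01341903  0.097     ] [ 0.52420596 -0.01417847  0.097     ]
pin top [0.51956192 0.11105619 0.08226748] [0.51777414 0.10970268 0.091     ] [0.52369991 0.10508701 0.091     ]
stripe outer [ 0.49345222 -0.03935031  0.0736612 ] [ 0.49271036 -0.03936981  0.079     ] [ 0.49592995 -0.0421739   0.079     ]
ptr tip [ 0.48969711 -0.01038021  0.095     ] [ 0.49483431 -0.01150066  0.095     ]
plate [0.60927019 0.13257184 0.012     ]
plate [ 0.58328343 -0.16404964  0.012     ]
plate [ 0.43328701 -0.15079627  0.012     ]
plate [0.46157811 0.14721102 0.012     ]
bar [0.53170804 0.03174536 0.046     ] [0.50936886 0.03137791 0.046     ]
```

```bash
python3 - <<'E'
from bench import r, camera_params
from h import *
o=r.get_obs(); M=R.from_rotvec(o['orientation']).as_matrix(); print(M.round(3))
d=np.array([.46,-.013,.25])-o['tcp_pos']; print(d, M.T@d*1000)
w=camera_params('wrist'); print(M.T@(w['eye']-o['tcp_pos']), (M.T@R.from_rotvec(w['attitude']).as_matrix()).round(3))
E
```

```text
[[-0.954  0.3   -0.   ]
 [ 0.3    0.954 -0.001]
 [-0.    -0.001 -1.   ]]
[ 0.25751965 -0.65644207  0.01945902] [-442.67312839 -548.91222065  -18.63037759]
[ 6.51345923e-02  1.01301195e-04 -1.42830845e-01] [[-0.    -0.966 -0.26 ]
 [ 1.    -0.     0.   ]
 [-0.    -0.26   0.966]]
```

Request:
carry_out --motion "1 -41.7 -25.3 0 0;1 -41.7 -25.3 0 0;1 -41.7 -25.3 0 0;1 -41.7 -25.3 0 0;1 -41.7 -25.3 0 0;1 -41.7 -25.3 0 0;1 -41.7 -25.3 0 0;1 -41.7 -25.3 0 0" --newtons 30

```text
clock: 1.15
tcp_pos: [0.4608, 0.3493, 0.2312]
orientation: [-0.477, -3.105, 0.0]
contact_force: [0.3, 0.6, -0.3]
grip_width: 0.0002
```

Request:
carry_out --motion "1 -13.5 -42.9 0 0;1 -13.5 -42.9 0 0;1 -13.5 -42.9 0 0;1 -13.5 -42.9 0 0;1 -13.5 -42.9 0 0;1 -13.5 -42.9 0 0;1 -13.5 -42.9 0 0;1 -13.5 -42.9 0 0"

```text
clock: 2.15
tcp_pos: [0.4598, -0.0105, 0.2313]
orientation: [0.477, 3.105, 0.0]
contact_force: [0.1, -0.2, -0.0]
grip_width: 0.0001
```

Request:
carry_out --motion "1 0 0 0 0.18;1 0 0 0 0.18;1 0 0 0 0.18;1 0 0 0 0.18;1 0 0 0 0.18;1 0 0 0 0.18;1 0 0 0 0.18;1 0 0 0 0.18"

```text
clock: 3.15
tcp_pos: [0.4598, -0.0091, 0.2312]
orientation: [-2.412, -2.013, 0.0]
contact_force: [0.2, -0.2, 0.2]
grip_width: -0.0003
```

Request:
carry_out --motion "1 0 0 0 0.18;1 0 0 0 0.18;1 0 0 0 0.18;1 0 0 0 0.18;1 0 0 0 0.18;1 0 0 0 0.18;1 0 0 0 0.18;1 0 0 0 0.18"

```text
clock: 4.15
tcp_pos: [0.4598, -0.0091, 0.2312]
orientation: [-3.141, 0.077, 0.001]
contact_force: [-0.4, -0.9, -0.0]
grip_width: 0.0003
```

```bash
python3 - <<'E'
from bench import r, grab_frame, camera_params
from h import *
o=r.get_obs(); M=R.from_rotvec(o['orientation']).as_matrix(); print(o['clock'],o['tcp_pos'],o['joints'].round(3),o['contact_force'],o['grip_width']);print(M.round(3)); print(np.degrees(np.arctan2(M[1,0],M[0,0])))
w=camera_params('wrist'); print(w)
cv2.imwrite('pics/w1.png',grab_frame('wrist')[:,:,::-1])
E
```

```text
4.15 [ 0.45983101 -0.00906905  0.23117568] [-0.683  0.12   0.625  2.081 -0.085  0.966 -1.633] [-0.40502262 -0.91950696 -0.00455581] 0.00029354373854033897
[[ 0.999 -0.049 -0.   ]
 [-0.049 -0.999  0.   ]
 [-0.    -0.    -1.   ]]
-2.812943172594553
{'fx': 368.1300152838078, 'fy': 368.1300152838078, 'cx': 278.5917837077058, 'cy': 212.22481866141956, 'k1': -0.042661927640349054, 'eye': array([ 0.52620608, -0.0124182 ,  0.37397193]), 'attitude': array([ 2.03161179, -2.13438622, -0.28313685])}
```

View pics/w1.png

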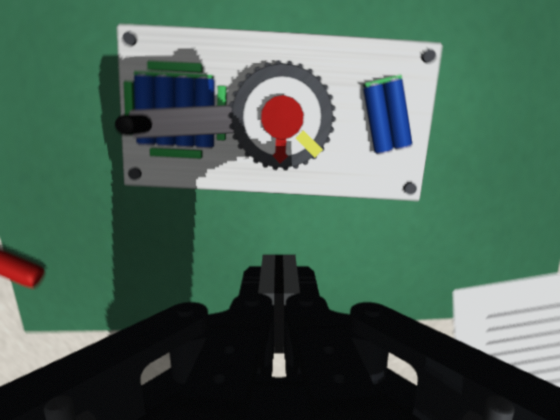

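The wrist picture shows the clamp clearly: collar centred near (282,115), red cap (282,117), pointer tip (280,158), stripe from (300,135) to (322,153), pin top (125,124), and the shut fingertip at (279,258).

```bash
python3 - <<'E'
from bench import r, camera_params
from h import *
w=camera_params('wrist');t=camera_params('top');s=camera_params('scene')
print('cap97',onz(w,(282,117),.097))
print('ring79',[onz(w,p,.0785) for p in [(229,115),(336,115),(282,61),(282,170)]])
T=lambda u,v:(205+(u+.5)/6-.5,205+(v+.5)/6-.5)
S=lambda u,v:(210+(u+.5)/4.8-.5,130+(v+.5)/4.8-.5)
print('tri cap',tri([w,t,s],[(282,117),T(388,220),S(350,205)]))
print('pin top',onz(w,(124,124),.091),tri([w,s],[(124,124),S(500,62)]), 'base end of pin',onz(w,(145,123),.046))
a=onz(w,(280,159),.095); b=onz(w,(320,154),.0785);print('ptr',a,'stripe',b)
c=np.array([.522,-.0135])
for q in(a,b): print(np.degrees(np.arctan2(*(q[:2]-c)[::-1])), np.linalg.norm(q[:2]-c))
print('pack',[onz(w,p,.031)[:2] for p in[(135,76),(214,76),(214,147),(136,147)]])
print('pair',[onz(w,p,.031)[:2] for p in[(363,84),(400,77),(411,147),(376,153)]])
print('plate',[onz(w,p,.012)[:2] for p in[(118,25),(441,44),(419,200),(124,185)]])
E
```

```text
cap97 [ 0.52334331 -0.0151599   0.097     ]
ring79 [array([0.52705001, 0.02580867, 0.0785    ]), array([ 0.52237211, -0.05739629,  0.0785    ]), array([ 0.56423641, -0.01754387,  0.0785    ]), array([ 0.48164997, -0.01306376,  0.0785    ])]
tri cap [ 0.52305248 -0.01396654  0.09545988]
pin top [0.52540539 0.10412702 0.091     ] [0.52536596 0.10253187 0.09465729] base end of pin [0.52493055 0.10405216 0.046     ]
ptr [ 0.49257626 -0.01199568  0.095     ] stripe [ 0.49279243 -0.04405569  0.0785    ]
177.07323698667676 0.02946216986766486
-133.7077604221145 0.04226975303577334
pack [array([0.56599485, 0.11259082]), array([0.56140822, 0.04233271]), array([0.49941255, 0.04842764]), array([0.50381955, 0.12097408])]
pair [array([ 0.54732006, -0.08909342]), array([ 0.55167473, -0.12204765]), array([ 0.48939106, -0.13367899]), array([ 0.48554543, -0.10110259])]
plate [array([0.6133896 , 0.12888219]), array([ 0.58048328, -0.16572241]), array([ 0.43346423, -0.15041495]), array([0.46575114, 0.14641755])]
```

Request:
carry_out --motion "1 1.7 -29.4 0 0;1 0 0 20 0.158;1 0 0 30 0.158;1 0 0 30 0.159;1 0 0 30 0;1 0 0 30 0;1 0 0 31 0;1 0 0 0 0"

```text
clock: 5.2
tcp_pos: [0.4614, 0.0199, 0.0588]
orientation: [3.035, -0.801, -0.006]
contact_force: [-0.3, 0.2, 0.3]
grip_width: 0.0001
```

```bash
cat >> h.py <<'E'
AX=np.array([.5235,-.0148])
def st(o):
    M=R.from_rotvec(o['orientation']).as_matrix(); d=o['tcp_pos'][:2]-AX
    f=M.T@o['contact_force']
    print('t',round(o['clock'],2),'tcp',o['tcp_pos'].round(4),'phi',np.degrees(np.arctan2(d[1],d[0])).round(1),'rho',(np.linalg.norm(d)*1000).round(1),'xaz+180',(np.degrees(np.arctan2(M[1,0],M[0,0]))+180).round(1),'Ftool',f.round(1),'j7',o['joints'][6].round(2))
E
python3 - <<'E'
from bench import r, grab_frame, camera_params
from h import *
st(r.get_obs())
cv2.imwrite('pics/w2.png',grab_frame('wrist')[:,:,::-1])
E
```

```text
t 5.2 tcp [0.4614 0.0199 0.0588] phi 150.8 rho 71.1 xaz+180 150.4 Ftool [-0.3  0.  -0.3] j7 -1.87
```

View pics/w2.png

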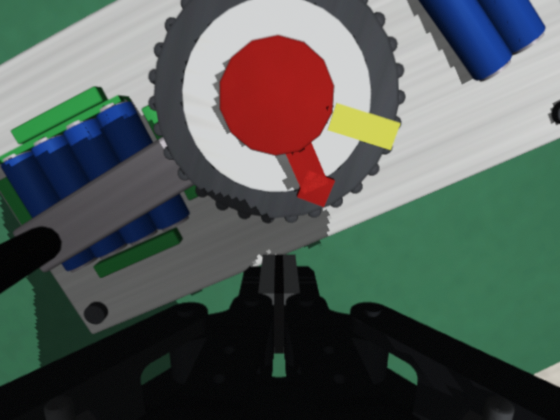

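Picture: the shut tip is at (279,255), centred in front of the rim at (277,215), which has ribs. I'll close in on the rim gently.

Request:
carry_out --motion "1 8 0 0 0;1 4 0 0 0;1 2 0 0 0;1 1 0 0 0;1 1 0 0 0;1 1 0 0 0;1 1 0 0 0;1 0 0 0 0"

```text
clock: 6.25
tcp_pos: [0.4769, 0.0123, 0.06]
orientation: [-3.037, 0.803, 0.006]
contact_force: [-4.6, 3.1, 4.6]
grip_width: 0.0005
```

```bash
python3 - <<'E'
from bench import r, grab_frame, camera_params
from h import *
st(r.get_obs())
cv2.imwrite('pics/w3.png',grab_frame('wrist')[:,:,::-1])
E
```

```text
t 6.25 tcp [0.4769 0.0123 0.06  ] phi 149.8 rho 53.9 xaz+180 150.4 Ftool [-5.5 -0.4 -4.6] j7 -1.85
```

View pics/w3.png

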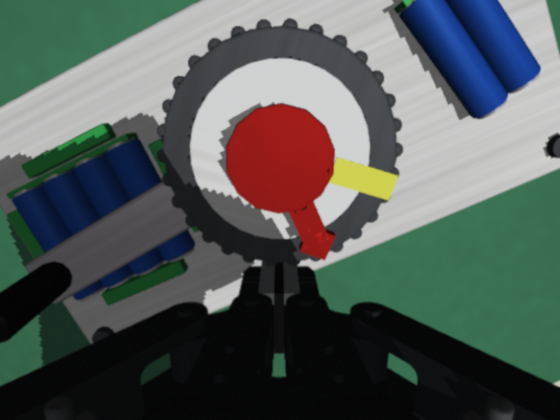

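Contact confirmed at 5.5 N. Next I roll one batch and check.

Request:
carry_out --motion "1 1.5 7.3 0 -0.14;1 0.5 7.3 0 -0.14;1 0.5 7.3 0 -0.14;1 0.5 7.3 0 -0.14;1 0.5 7.3 0 -0.14;1 0.5 7.3 0 -0.14;1 0.5 7.3 0 -0.14;1 0.5 7.3 0 -0.14"

```text
clock: 7.3
tcp_pos: [0.4798, -0.0454, 0.0598]
orientation: [-2.998, -0.937, 0.006]
contact_force: [-4.2, 1.2, 1.6]
grip_width: -0.0
```

```bash
cat > look.py <<'E'
import sys
from bench import r, grab_frame, camera_params
from h import *
o=r.get_obs();st(o);w=camera_params('wrist')
f=grab_frame('wrist');cv2.imwrite(f'pics/{sys.argv[1]}.png',f[:,:,::-1])
hsv=cv2.cvtColor(f,cv2.COLOR_RGB2HSV)
m=cv2.inRange(hsv,(22,120,100),(38,255,255))
n,l,s,c=cv2.connectedComponentsWithStats(m)
z=float(sys.argv[2]) if len(sys.argv)>2 else .079
for i in range(1,n):
    if s[i,4]>80:
        X=onz(w,c[i],z);d=X[:2]-AX
        a=np.degrees(np.arctan2(d[1],d[0])); print('yellow',c[i].round(),s[i,4],'r',(np.linalg.norm(d)*1000).round(1),'az',a.round(1),'collar mod 360 deg',((a-174.5)%360).round(1))
E
python3 look.py w4
```

```text
t 7.3 tcp [ 0.4798 -0.0454  0.0598] phi -145.1 rho 53.3 xaz+180 214.7 Ftool [-2.8 -3.3 -1.5] j7 -0.84
yellow [359. 176.] 1694 r 29.0 az -70.5 collar mod 360 deg 115.0
```

View pics/w4.png

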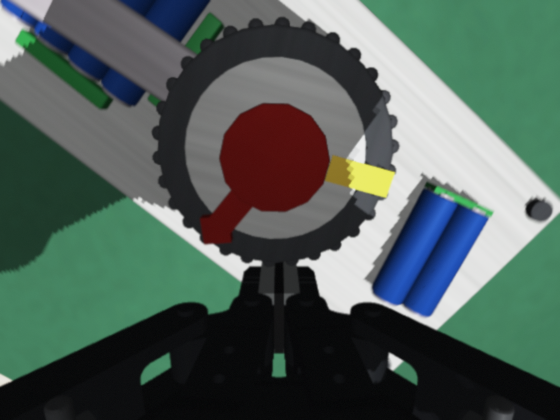

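No slip: the stripe stayed put in the tool's view at (362,176), so the collar is now at about 115°.

Request:
carry_out --motion "1 1.3 7.3 0 -0.14;1 0.5 7.3 0 -0.14;1 0.5 7.3 0 -0.14;1 0.5 7.3 0 -0.14;1 0.5 7.3 0 -0.14;1 0.5 7.3 0 -0.14;1 0.5 7.3 0 -0.14;1 0.5 7.3 0 -0.14"

```text
clock: 8.35
tcp_pos: [0.534, -0.0667, 0.0602]
orientation: [2.045, 2.384, 0.001]
contact_force: [0.7, -0.8, 0.4]
grip_width: -0.0001
```

```bash
python3 look.py w5
```

```text
t 8.35 tcp [ 0.534  -0.0667  0.0602] phi -78.5 rho 52.9 xaz+180 278.8 Ftool [-0.9  0.6 -0.4] j7 0.11
yellow [332. 210.] 1534 r 29.4 az -33.9 collar mod 360 deg 151.6
```

Pressure faded on that batch and it slipped (collar about 152°). I'll press in further and continue.

Request:
carry_out --motion "1 2.5 0 0 0;1 0.7 7.3 0 -0.14;1 0.7 7.3 0 -0.14;1 0.7 7.3 0 -0.14;1 0.6 7.3 0 -0.14;1 0.6 7.3 0 -0.14;1 0.5 7.3 0 -0.14;1 0.5 7.3 0 -0.14"

```text
clock: 9.4
tcp_pos: [0.5723, -0.0343, 0.0602]
orientation: [0.686, 3.065, -0.001]
contact_force: [0.1, -1.0, -0.0]
grip_width: -0.0003
```

```bash
python3 look.py w6
```

```text
t 9.4 tcp [ 0.5723 -0.0343  0.0602] phi -21.8 rho 52.6 xaz+180 334.8 Ftool [-0.5 -0.9  0. ] j7 0.86
yellow [315. 225.] 1451 r 30.1 az 7.3 collar mod 360 deg 192.8
```

View pics/w6.png

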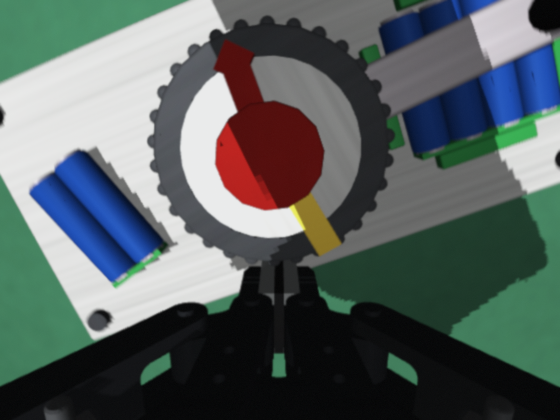

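Request:
carry_out --motion "1 3 0 0 0;1 0.6 7.0 0 -0.14;1 0.6 7.0 0 -0.14;1 0.6 7.0 0 -0.14;1 0.6 7.0 0 -0.14;1 0.6 7.0 0 -0.14;1 0.6 7.0 0 -0.14;1 0.6 7.0 0 -0.14"

```text
clock: 10.45
tcp_pos: [0.5675, 0.0148, 0.0606]
orientation: [-0.836, 3.026, -0.0]
contact_force: [3.1, -0.4, -0.3]
grip_width: 0.0
```

```bash
sed -i 's/AX=.*/AX=np.array([.5225,-.0138])/' h.py; python3 look.py w7
```

```text
t 10.45 tcp [0.5675 0.0148 0.0606] phi 32.5 rho 53.3 xaz+180 30.9 Ftool [-2.4 -1.9  0.3] j7 1.59
yellow [313. 228.] 1430 r 30.4 az 56.9 collar mod 360 deg 242.4
```

View pics/w7.png

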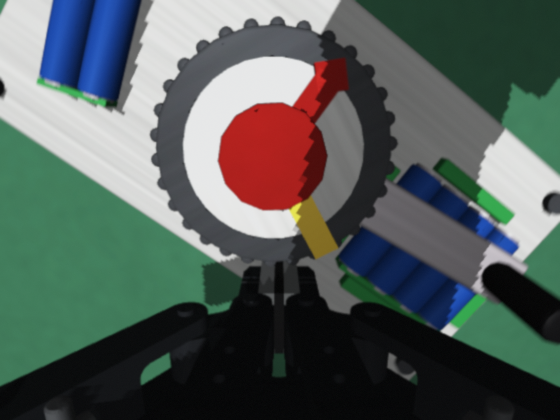

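Request:
carry_out --motion "1 1.6 7.2 0 -0.14;1 0.6 7.2 0 -0.14;1 0.6 7.2 0 -0.14;1 0.6 7.2 0 -0.14;1 0.6 7.2 0 -0.14;1 0.6 7.2 0 -0.14;1 0 0 0 0;1 0 0 0 0"

```text
clock: 11.5
tcp_pos: [0.5302, 0.0385, 0.0602]
orientation: [1.994, -2.427, -0.002]
contact_force: [-1.5, 4.5, 1.6]
grip_width: -0.0002
```

```bash
python3 look.py w8 .080
```

```text
t 11.5 tcp [0.5302 0.0385 0.0602] phi 81.6 rho 52.9 xaz+180 78.8 Ftool [-4.1  2.3 -1.6] j7 2.24
yellow [304. 231.] 1434 r 29.3 az 100.5 collar mod 360 deg 286.0
```

View pics/w8.png

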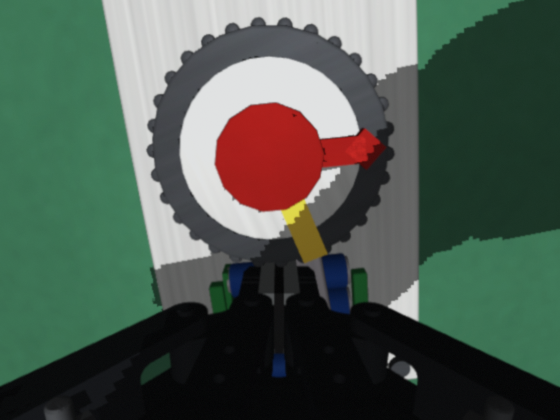

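Request:
carry_out --motion "1 -4 0 0 0;1 -6 0 0 0;1 0 0 -30 0;1 0 0 -35 0;1 1 -11 0 0.18;1 1 -11 0 0.18;1 1 -11 0 0.18;1 1 -11 0 0.18"

```text
clock: 12.55
tcp_pos: [0.5698, 0.0246, 0.1252]
orientation: [1.008, -2.975, 0.001]
contact_force: [0.1, 0.0, -0.5]
grip_width: -0.0001
```

Request:
carry_out --motion "1 1 -11 0 0.18;1 1 -11 0 0.18;1 1 -11 0 0.18;1 1 -11 0 0.18;1 1 -11 0 0.18;1 1 -11 0 0.18;1 1 -11 0 0.18;1 1 -11 0 0.18"

```text
clock: 13.55
tcp_pos: [0.5644, -0.0565, 0.1252]
orientation: [-1.204, -2.901, 0.001]
contact_force: [-0.3, 0.2, -0.4]
grip_width: 0.0
```

Request:
carry_out --motion "1 1 -11 0 0.18;1 1 -11 0 0.18;1 1 -11 0 0.18;1 1 -11 0 0.18;1 1 -11 0 0.18;1 1 -11 0 0.18;1 1 -11 0 0.18;1 1 -11 0 0.18"

```text
clock: 14.55
tcp_pos: [0.4834, -0.0617, 0.1253]
orientation: [2.819, 1.387, -0.001]
contact_force: [-0.8, 0.2, 0.2]
grip_width: -0.0001
```

Request:
carry_out --motion "1 1 -11 0 0.18;1 1 -11 0 0.18;1 1 -11 0 0.18;1 1 -11 0 0.18;1 1 -11 0 0.18;1 1 -11 0 0.18;1 1 -11 0 0.18;1 1 -11 0 0.18"

```text
clock: 15.55
tcp_pos: [0.4675, 0.0181, 0.1254]
orientation: [3.034, -0.815, -0.0]
contact_force: [0.4, -0.7, -0.3]
grip_width: 0.0002
```

```bash
python3 look.py w9 .080
```

```text
t 15.55 tcp [0.4675 0.0181 0.1254] phi 149.8 rho 63.6 xaz+180 149.9 Ftool [0.7 0.4 0.3] j7 -2.16
yellow [235. 157.] 742 r 29.5 az 99.6 collar mod 360 deg 285.1
```

View pics/w9.png

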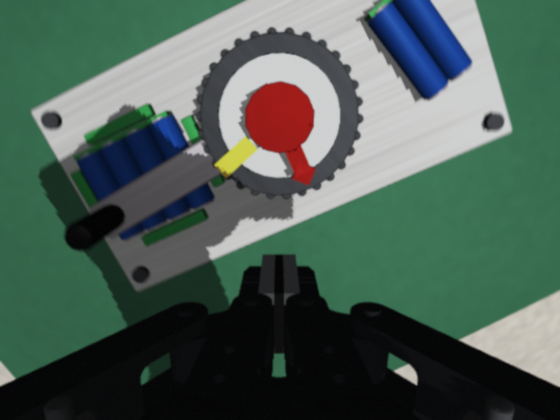

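Collar is at about 285° in a clean view. I'll refine the axis from this picture.

```bash
python3 - <<'E'
from bench import camera_params
from h import *
w=camera_params('wrist')
print(onz(w,(280,117),.097))
P=np.array([onz(w,p,.080)[:2] for p in[(202,113),(362,113),(281,30),(281,197)]]);print(P,P.mean(0),(P[0]+P[1])/2,(P[2]+P[3])/2)
E
```

```text
[ 0.52408114 -0.01329956  0.097     ]
[[ 0.54523079  0.0191005 ]
 [ 0.50510278 -0.04938449]
 [ 0.55826283 -0.03390089]
 [ 0.48852836  0.00683357]] [ 0.52428119 -0.01433783] [ 0.52516678 -0.015142  ] [ 0.52339559 -0.01353366]
```

Request:
carry_out --motion "1 0 0 30 0;1 0 0 33 0;1 5 0 0 0;1 3 0 0 0;1 2 0 0 0;1 1.5 0 0 0;1 1 0 0 0;1 1 0 0 0"

```text
clock: 16.6
tcp_pos: [0.4772, 0.0123, 0.0625]
orientation: [-3.037, 0.803, 0.007]
contact_force: [-8.8, 6.0, 8.3]
grip_width: -0.0003
```

Request:
carry_out --motion "1 0.5 7.3 0 -0.14;1 0.5 7.3 0 -0.14;1 0.5 7.3 0 -0.14;1 0.6 7.3 0 -0.14;1 0.6 7.3 0 -0.14;1 0.6 7.3 0 -0.14;1 0.7 7.3 0 -0.14;1 0.7 7.3 0 -0.14"

```text
clock: 17.6
tcp_pos: [0.48, -0.0453, 0.0623]
orientation: [-2.998, -0.937, 0.006]
contact_force: [-5.4, -0.6, 3.8]
grip_width: -0.0
```

```bash
python3 look.py w10 .080
```

```text
t 17.6 tcp [ 0.48   -0.0453  0.0623] phi -143.4 rho 52.9 xaz+180 214.7 Ftool [-4.7 -2.6 -3.8] j7 -1.05
yellow [205. 210.] 713 r 30.6 az 164.4 collar mod 360 deg 349.9
```

The batch rolled with no slip (collar about 350°). Next batch presses harder, since this is where it slipped before.

Request:
carry_out --motion "1 2.0 7.3 0 -0.14;1 1.0 7.3 0 -0.14;1 1.0 7.3 0 -0.14;1 1.0 7.3 0 -0.14;1 0.8 7.3 0 -0.14;1 0.8 7.3 0 -0.14;1 0.8 7.3 0 -0.14;1 0.8 7.3 0 -0.14"

```text
clock: 18.65
tcp_pos: [0.5355, -0.066, 0.0627]
orientation: [2.043, 2.384, -0.004]
contact_force: [-2.4, -3.9, -0.0]
grip_width: -0.0002
```

```bash
python3 look.py w11 .080
```

```text
t 18.65 tcp [ 0.5355 -0.066   0.0627] phi -76.0 rho 53.7 xaz+180 278.8 Ftool [-3.5 -3.   0. ] j7 -0.07
yellow [207. 215.] 1439 r 30.1 az -122.1 collar mod 360 deg 63.4
```

View pics/w11.png

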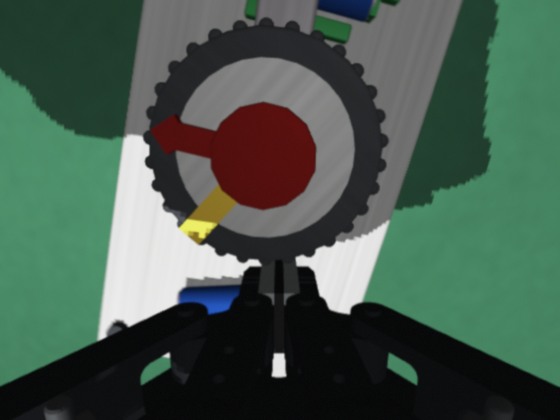

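Request:
carry_out --motion "1 1.5 7.0 0 -0.14;1 0.9 7.1 0 -0.14;1 0.8 7.1 0 -0.14;1 0.7 7.1 0 -0.14;1 0.7 7.1 0 -0.14;1 0.7 7.1 0 -0.14;1 0.7 7.1 0 -0.14;1 0.7 7.1 0 -0.14"

```text
clock: 19.7
tcp_pos: [0.5758, -0.0257, 0.0627]
orientation: [0.466, 3.106, 0.0]
contact_force: [-0.6, 0.2, 0.0]
grip_width: 0.0001
```

```bash
python3 look.py w12 .081
```

```text
t 19.7 tcp [ 0.5758 -0.0257  0.0627] phi -12.6 rho 54.6 xaz+180 342.9 Ftool [ 0.7 -0.  -0. ] j7 0.81
yellow [181. 172.] 1621 r 30.2 az -90.4 collar mod 360 deg 95.1
```

Request:
carry_out --motion "1 3.5 -2 0 0;1 1.8 6.9 0 -0.14;1 0.8 7.0 0 -0.14;1 0.8 7.0 0 -0.14;1 0.7 7.0 0 -0.14;1 0.7 7.0 0 -0.14;1 0.6 7.0 0 -0.14;1 0.6 7.0 0 -0.14"

```text
clock: 20.75
tcp_pos: [0.5627, 0.0206, 0.0634]
orientation: [-1.046, 2.956, -0.0]
contact_force: [6.8, 2.7, -1.2]
grip_width: 0.0003
```

```bash
python3 look.py w13 .081
```

```text
t 20.75 tcp [0.5627 0.0206 0.0634] phi 40.5 rho 52.9 xaz+180 39.0 Ftool [-6.9 -2.2  1.3] j7 1.55
yellow [187. 168.] 1656 r 30.9 az -40.6 collar mod 360 deg 144.9
```

Request:
carry_out --motion "1 0.6 7.1 0 -0.14;1 0.6 7.1 0 -0.14;1 0.6 7.1 0 -0.14;1 0.5 7.1 0 -0.14;1 0.5 7.1 0 -0.14;1 0 0 0 0;1 -4 0 0 0;1 -8 0 0 0"

```text
clock: 21.8
tcp_pos: [0.5317, 0.0483, 0.0618]
orientation: [1.994, -2.425, 0.001]
contact_force: [0.8, -0.7, 0.1]
grip_width: 0.0002
```

Request:
carry_out --motion "1 0 0 -30 0;1 0 0 -33 0;1 1 -11 0 0.18;1 1 -11 0 0.18;1 1 -11 0 0.18;1 1 -11 0 0.18;1 1 -11 0 0.18;1 1 -11 0 0.18"

```text
clock: 22.8
tcp_pos: [0.5791, 0.007, 0.125]
orientation: [0.458, -3.107, 0.001]
contact_force: [0.5, -0.6, -0.4]
grip_width: -0.0
```

Request:
carry_out --motion "1 1 -11 0 0.18;1 1 -11 0 0.18;1 1 -11 0 0.18;1 1 -11 0 0.18;1 1 -11 0 0.18;1 1 -11 0 0.18;1 1 -11 0 0.18;1 1 -11 0 0.18"

```text
clock: 23.8
tcp_pos: [0.5455, -0.067, 0.1251]
orientation: [-1.705, -2.638, 0.001]
contact_force: [0.2, -0.6, 0.2]
grip_width: 0.0002
```

Request:
carry_out --motion "1 1 -11 0 0.18;1 1 -11 0 0.18;1 1 -11 0 0.18;1 1 -11 0 0.18;1 1 -11 0 0.18;1 1 -11 0 0.18;1 1 -11 0 0.18;1 1 -11 0 0.18"

```text
clock: 24.8
tcp_pos: [0.4678, -0.0433, 0.1252]
orientation: [-3.022, -0.859, 0.001]
contact_force: [0.6, -0.0, -0.3]
grip_width: 0.0001
```

Request:
carry_out --motion "1 1 -11 0 0.18;1 1 -11 0 0.18;1 1 -11 0 0.18;1 1 -11 0 0.18;1 1 -11 0 0.18;1 1 -11 0 0.18;1 0 0 0 0;1 0 0 0 0"

```text
clock: 25.8
tcp_pos: [0.4667, 0.0193, 0.1252]
orientation: [3.037, -0.8, -0.001]
contact_force: [0.0, 0.6, -0.0]
grip_width: -0.0003
```

```bash
python3 look.py w14 .081
```

```text
t 25.8 tcp [0.4667 0.0193 0.1252] phi 149.3 rho 64.9 xaz+180 150.5 Ftool [-0.3 -0.6  0. ] j7 -2.27
yellow [251.  57.] 901 r 31.2 az -1.2 collar mod 360 deg 184.3
```

View pics/w14.png

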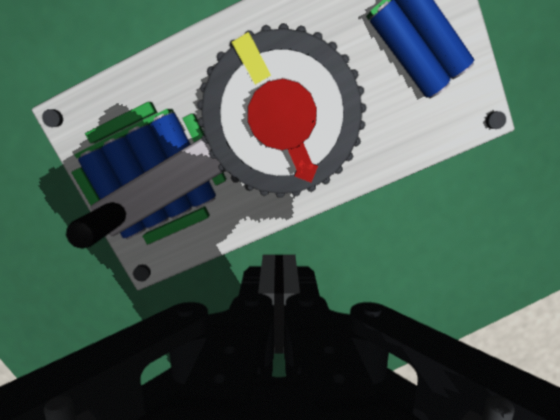

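Collar is at about 544°, with 176° to go. Starting the third stroke.

Request:
carry_out --motion "1 0 0 30 0;1 0 0 31 0;1 5 0 0 0;1 4 0 0 0;1 2.5 0 0 0;1 1.5 0 0 0;1 1 0 0 0;1 1 0 0 0"

```text
clock: 26.85
tcp_pos: [0.4778, 0.0134, 0.0647]
orientation: [3.037, -0.803, -0.007]
contact_force: [-9.8, 5.8, 9.4]
grip_width: -0.0004
```

Request:
carry_out --motion "1 0.5 7.3 0 -0.14;1 0.5 7.3 0 -0.14;1 0.5 7.3 0 -0.14;1 0.6 7.3 0 -0.14;1 0.6 7.3 0 -0.14;1 0.6 7.3 0 -0.14;1 0.7 7.3 0 -0.14;1 0.7 7.3 0 -0.14"

```text
clock: 27.85
tcp_pos: [0.4799, -0.0452, 0.0644]
orientation: [2.998, 0.936, -0.01]
contact_force: [-7.4, -3.6, 6.3]
grip_width: -0.0001
```

Request:
carry_out --motion "1 2.0 7.3 0 -0.14;1 1.0 7.3 0 -0.14;1 1.0 7.3 0 -0.14;1 1.0 7.3 0 -0.14;1 0.8 7.2 0 -0.14;1 0.8 7.2 0 -0.14;1 0.8 7.2 0 -0.14;1 0.8 7.2 0 -0.14"

```text
clock: 28.85
tcp_pos: [0.5364, -0.0653, 0.065]
orientation: [2.043, 2.383, -0.004]
contact_force: [-1.5, -4.0, 0.7]
grip_width: 0.0002
```

```bash
python3 look.py w15 .081
```

```text
t 28.85 tcp [ 0.5364 -0.0653  0.065 ] phi -74.9 rho 53.4 xaz+180 278.8 Ftool [-3.7 -2.1 -0.7] j7 -0.21
yellow [204.  80.] 1975 r 29.4 az 136.4 collar mod 360 deg 321.9
```

View pics/w15.png

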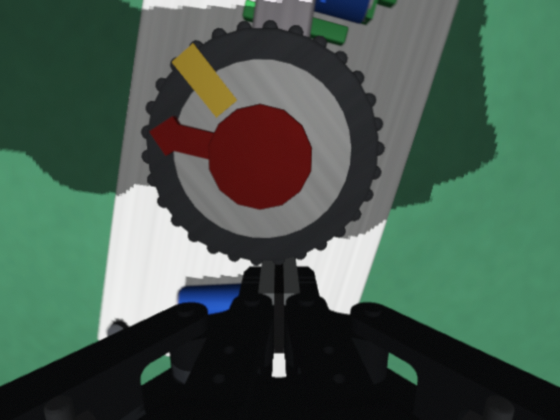

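Request:
carry_out --motion "1 3 -2 0 0;1 1.2 7.0 0 -0.14;1 1.2 7.0 0 -0.14;1 1 7.0 0 -0.14;1 1 7.0 0 -0.14;1 1 7.0 0 -0.14;1 0 0 0 0;1 0 0 0 0"

```text
clock: 29.9
tcp_pos: [0.5666, -0.0427, 0.0657]
orientation: [1.11, 2.93, 0.002]
contact_force: [9.5, -5.3, -2.5]
grip_width: 0.0
```

```bash
python3 look.py w16 .082
```

```text
t 29.9 tcp [ 0.5666 -0.0427  0.0657] phi -33.3 rho 52.8 xaz+180 318.5 Ftool [-10.6   2.3   2.6] j7 0.34
yellow [177.  68.] 524 r 37.1 az -179.3 collar mod 360 deg 6.2
```

View pics/w16.png

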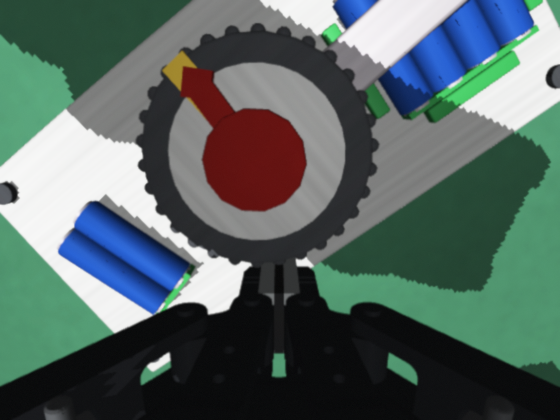

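The stripe, at (180,70), lies right behind the pointer tip at (197,78), so the collar is about 3–6° past two turns. Now I retract, lift and go behind the pin.

Request:
carry_out --motion "1 -4 0 0 0;1 -8 0 0 0;1 0 0 -30 0;1 0 0 -30 0;1 43.7 13.3 0 0;1 43.7 13.3 0 0;1 43.7 13.3 0 0;1 43.7 13.3 0 0"

```text
clock: 30.95
tcp_pos: [0.4742, 0.1081, 0.1244]
orientation: [-1.108, -2.94, -0.0]
contact_force: [-0.1, 0.3, -0.6]
grip_width: 0.0003
```

Request:
carry_out --motion "1 0 0 0 -0.177;1 0 0 0 -0.177;1 0 0 0 -0.177;1 0 0 0 -0.177;1 0 0 0 0;1 0 0 0 0;1 0 0 0 0;1 0 0 0 0"

```text
clock: 31.95
tcp_pos: [0.4752, 0.107, 0.1244]
orientation: [0.02, 3.141, -0.0]
contact_force: [-0.3, -0.0, 0.8]
grip_width: 0.0001
```

```bash
python3 look.py w17 .082; python3 - <<'E'
from bench import grab_frame
import cv2
a=grab_frame('top')[205:285,205:335]; b=grab_frame('scene')[130:255,210:355]
cv2.imwrite('pics/topz2.png',cv2.resize(a[:,:,::-1],None,fx=6,fy=6,interpolation=cv2.INTER_CUBIC))
cv2.imwrite('pics/scenez2.png',cv2.resize(b[:,:,::-1],None,fx=4.8,fy=4.8,interpolation=cv2.INTER_CUBIC))
E
```

```text
t 31.95 tcp [0.4752 0.107  0.1244] phi 111.4 rho 129.7 xaz+180 359.3 Ftool [ 0.3 -0.  -0.8] j7 0.71
yellow [ 60. 269.] 490 r 31.6 az -179.5 collar mod 360 deg 6.0
```

View pics/w17.png

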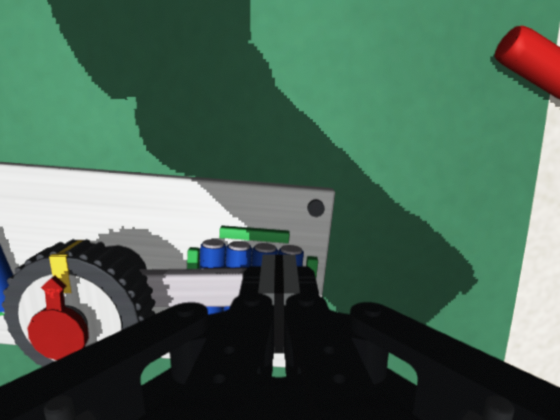

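View pics/scenez2.png

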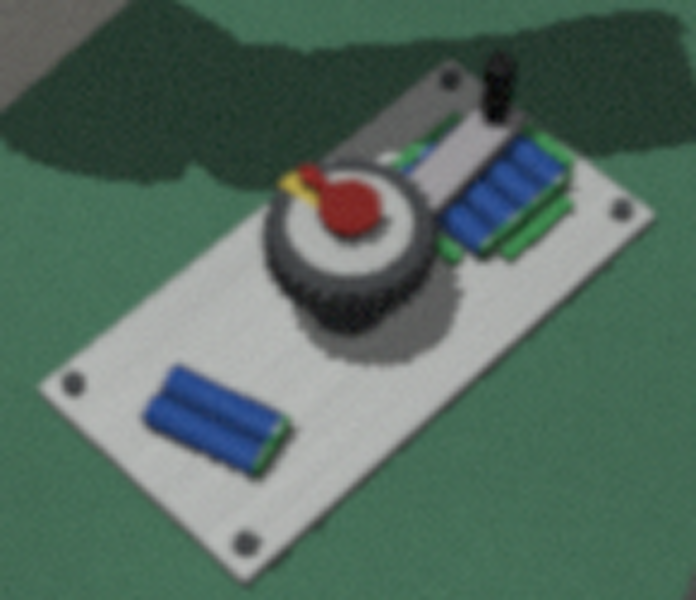

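View pics/topz2.png

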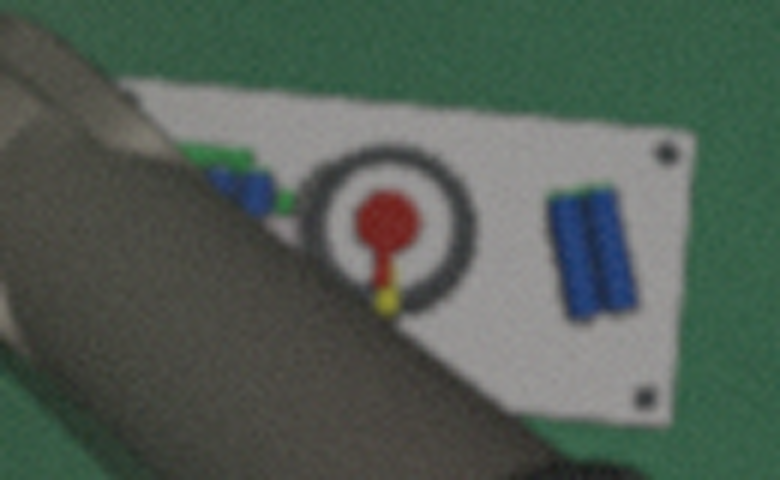

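The stripe sits at the pointer again in all views (wrist (60,268), scene crop (300,183), top crop (388,298)). The bar and pack haven't moved. Next I lower behind the pin.

Request:
carry_out --motion "1 0 0 30 0;1 0 0 32 0;1 -8 -1 0 0;1 -8 -1 0 0;1 -8 -1 0 0;1 -6 0 0 0;1 0 0 0 0;1 0 0 0 0"

```text
clock: 33.1
tcp_pos: [0.505, 0.1036, 0.0624]
orientation: [-0.018, -3.142, 0.0]
contact_force: [-0.1, -1.8, -0.1]
grip_width: -0.0002
```

```bash
python3 look.py w18 .082;  python3 - <<'E'
from bench import grab_frame
import cv2
b=grab_frame('scene')[130:255,210:355]
cv2.imwrite('pics/scenez3.png',cv2.resize(b[:,:,::-1],None,fx=4.8,fy=4.8,interpolation=cv2.INTER_CUBIC))
E
```

```text
t 33.1 tcp [0.505  0.1036 0.0624] phi 98.5 rho 118.7 xaz+180 359.3 Ftool [ 0.1 -1.8  0.1] j7 0.65
```

View pics/scenez3.png

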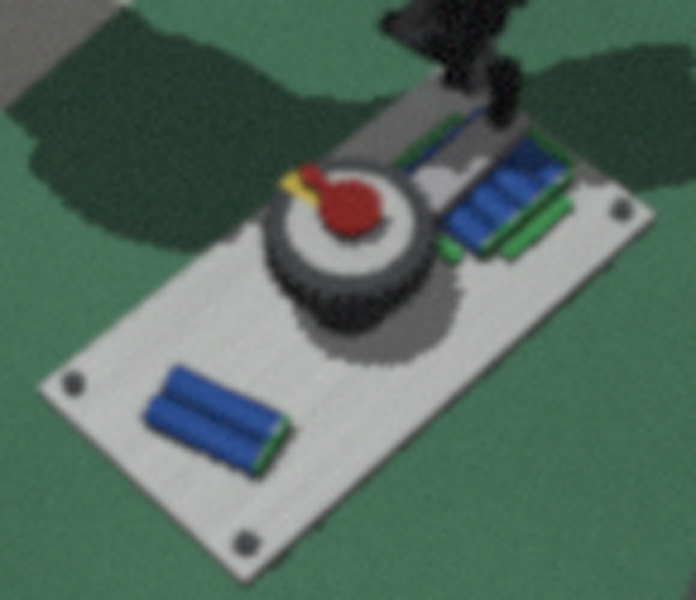

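The fingertip is at the robot side of the pin (about (500,95) in the crop) and the bar is still over the pack. Now I swing it in an arc.

Request:
carry_out --motion "1 -12.1 1.4 0 0.1;1 -12.1 1.4 0 0.1;1 -12.1 1.4 0 0.1;1 -12.1 1.4 0 0.1;1 -12.1 1.4 0 0.1;1 -12.1 1.4 0 0.1;1 -12.1 1.4 0 0.1;1 0 0 0 0"

```text
clock: 34.2
tcp_pos: [0.5875, 0.0869, 0.0622]
orientation: [1.095, 2.944, -0.0]
contact_force: [-0.6, 0.6, 1.2]
grip_width: 0.0002
```

```bash
python3 look.py w19 .082;  python3 - <<'E'
from bench import grab_frame
import cv2
b=grab_frame('scene')[130:255,210:355]
cv2.imwrite('pics/scenez4.png',cv2.resize(b[:,:,::-1],None,fx=4.8,fy=4.8,interpolation=cv2.INTER_CUBIC))
E
```

```text
t 34.2 tcp [0.5875 0.0869 0.0622] phi 57.2 rho 119.8 xaz+180 319.2 Ftool [ 0.9  0.1 -1.2] j7 0.15
```

View pics/scenez4.png

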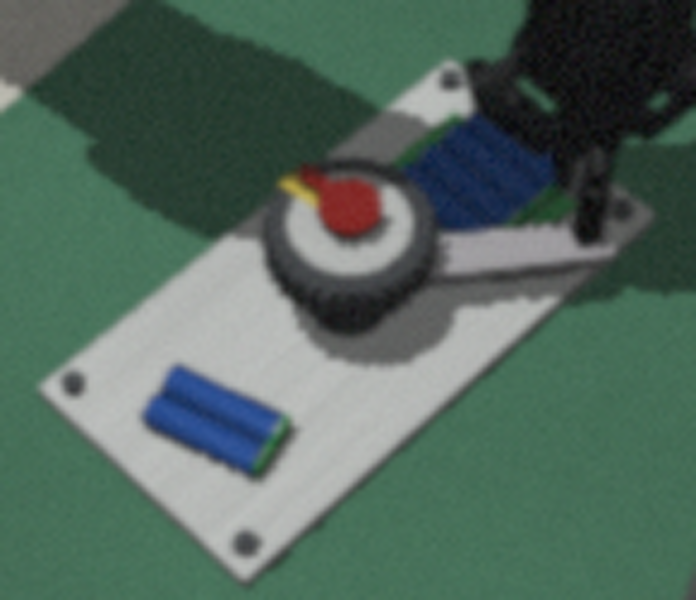

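View pics/w19.png

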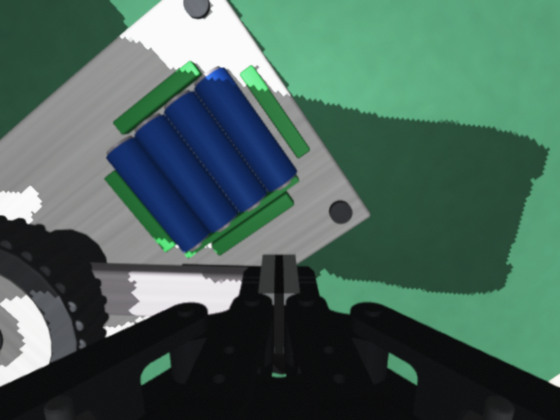

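The bar is about 40° round and the pack is undisturbed in its nest. Continuing the arc.

Request:
carry_out --motion "1 -12.1 1.4 0 0.1;1 -12.1 1.4 0 0.1;1 -12.1 1.4 0 0.1;1 -12.1 1.4 0 0.1;1 -12.1 1.4 0 0.1;1 -12.1 1.4 0 0.1;1 -12.1 1.4 0 0.1;1 -12.1 1.4 0 0.1"

```text
clock: 35.3
tcp_pos: [0.6419, 0.0109, 0.0621]
orientation: [-2.155, -2.285, 0.0]
contact_force: [-1.0, 0.6, 0.4]
grip_width: -0.0002
```

Request:
carry_out --motion "1 0 0 0 0;1 0 0 0 0;1 10 0 0 0;1 20 0 0 0;1 10 0 -30 0;1 0 0 -50 0;1 0 0 -50 0;1 0 0 0 0"

```text
clock: 36.3
tcp_pos: [0.6426, 0.0536, 0.1972]
orientation: [2.149, 2.285, 0.011]
contact_force: [-0.7, -0.5, -0.4]
grip_width: -0.0001
```

```bash
python3 look.py w20 .082;  python3 - <<'E'
from bench import grab_frame
import cv2
s=grab_frame('scene');cv2.imwrite('pics/scene5.png',s[:,:,::-1])
b=grab_frame('scene')[130:255,210:355]
cv2.imwrite('pics/scenez5.png',cv2.resize(b[:,:,::-1],None,fx=4.8,fy=4.8,interpolation=cv2.INTER_CUBIC))
cv2.imwrite('pics/top5.png',grab_frame('top')[:,:,::-1])
E
```

```text
t 36.3 tcp [0.6426 0.0536 0.1972] phi 29.3 rho 137.7 xaz+180 273.5 Ftool [-0.5 -0.8  0.4] j7 -0.37
yellow [ 74. 278.] 106 r 32.1 az 176.3 collar mod 360 deg 1.8
yellow [444. 296.] 236 r 255.9 az 0.7 collar mod 360 deg 186.2
```

View pics/scenez5.png

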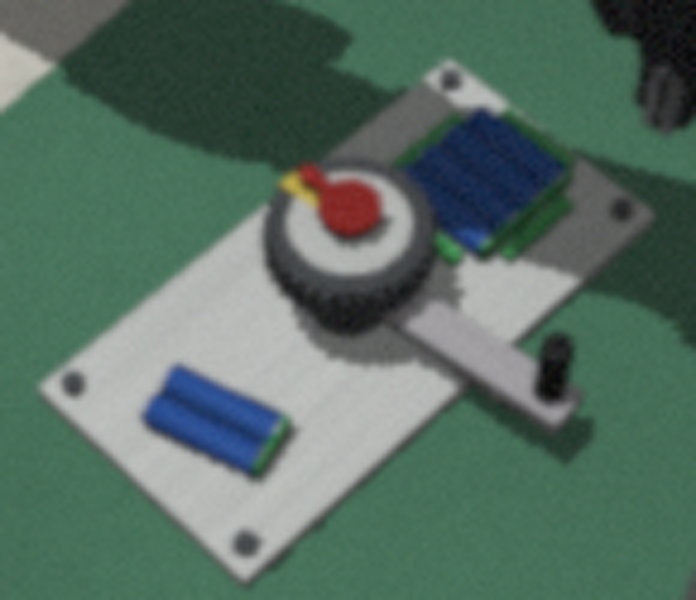

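View pics/w20.png

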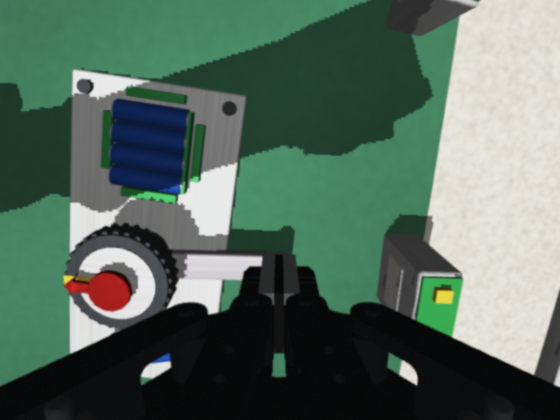

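View pics/top5.png

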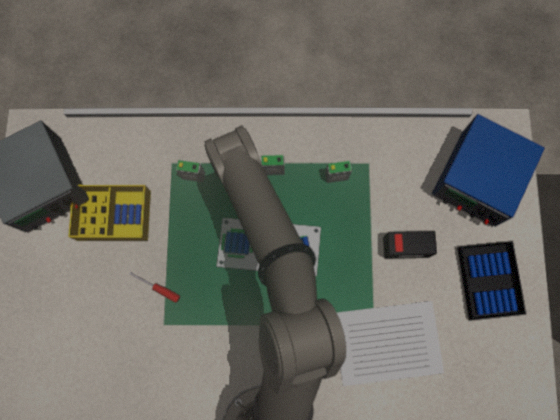

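```bash
python3 - <<'E'
from bench import camera_params,r
from h import *
s=camera_params('scene')
S=lambda u,v:(210+(u+.5)/4.8-.5,130+(v+.5)/4.8-.5)
X=onz(s,S(558,342),.091); d=X[:2]-AX; a=np.degrees(np.arctan2(d[1],d[0])); print(X,np.hypot(*d),a,np.radians(84.3-a))
X=onz(s,S(285,184),.082); d=X[:2]-AX; print(X,np.hypot(*d),np.degrees(np.arctan2(d[1],d[0])))
print(r.get_obs()['contact_force'],abs(r.get_obs()['qvel']).max())
r.hand_in()
E
```

```text
[ 0.64299587 -0.00953064  0.091     ] 0.12057147753015161 2.0292308335774294 1.4358958001023046
[ 0.48528429 -0.01619229  0.082     ] 0.03729252579582943 -176.32198944806555
[-1.53942231  0.36614716  0.06923532] 0.0078024797762666544
the job is handed in; nothing more can be done
```

The clamp is released and the job is handed in at about 36.5 s; `hand_in` reports no verdict, so these results rest on my own camera checks.

- **Collar:** I rolled it counter-clockwise with the shut fingertip in three strokes. It slipped on a few stretches, so I pressed harder there and tracked the stripe after each batch. The stripe came round to the pointer for the second time. The last wrist reading put it 2° past two full turns and the scene view about 9° past; both are well inside the 34° allowed.
- **Bar:** I pushed the pin round in an arc. From the scene camera, the bar now rests at about 1.44 rad, clear of the pack.
- **Pack and other things:** In the last pictures the pack lies flat in its nest. The bystanders in view look unmoved. In those views the arm partly hid the loose pair and one of the upright cells.
- **Robot:** The arm is lifted clear at z ≈ 0.2 m. The force reading is about 1.5 N, slightly above the sub-1 N noise I usually saw in free air, with nothing near the tool.

The camera estimates of the collar's axis disagreed by 1–2 mm, which probably explains the uneven pressing.

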